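Index and lock a survey instrument's circle

TASK

On the grey stand, turn the black-rimmed circle by its rim until the white mark on the rim faces the tip of the brass pointer. Then slide the steel bolt with the red ball handle fully across into the gap in the circle's edge, fold the handle right down into its notch so the circle is locked for transport, and let go. Leave the eyepiece, the wooden case and the screwdriver where they are.

Things in the scene. Friction and masses are not known exactly. Their poses are not given: they have to be found in the camera images.
- unit: Grey stand, fixed. Origin: on the wheel's vertical axis, at bench level; x points from that axis to the brass pointer, y to the bolt, z up. All x, y, z below are in this frame (it may be shifted and yawed). Plate x -110 to 110, y -115 to 230 mm, top at z 22. The pointer's post stands at x 128 mm, top z 81.
- wheel (a joint): Wheel angle (rad) about the stand's z axis: 0 when the white mark faces the pointer, growing counter-clockwise seen from above; range -2.6 to 2.6, starts between -1.6 and -0.5. Light friction (0.12 Nm); it stays where it is left.
- axis (a point): Fixed point on the wheel's axis, level with the rim's top (z 82 mm). The raised black rim, to be gripped, has outer radius 85, inner 73 mm (12 mm thick) and rises from z 54 to 82 mm all round. Inside it: a flat silver scale at z 54 and a brass hub (radius 18 mm, top z 58). Outside it: a steel flange, z 42 to 54, out to radius 99 mm.
- mark (a point): The white mark, a stripe 10 mm wide across the top of the black rim and down its outside; this point is its middle on the rim's top, 79 mm from the axis, z 82 mm. Turns with the wheel.
- pointer_tip (a point): Tip of the fixed brass pointer (a cone), at x 91, y 0, z 74 mm.
- gap (a point): Middle of the only gap in the wheel's flange: 23 mm wide (widening outwards to 29), 91 mm from the axis, z 48 mm, a quarter turn counter-clockwise of the mark. Turns with the wheel. The bolt's round nose (12 mm thick) enters it only when the mark faces the pointer, within about 0.06 rad (a little more is drawn true by the nose).
- bolt (a joint): Slide of the bolt (m): 0 withdrawn, 0.032 fully across (a stop), moving along the stand's -y, towards the wheel. Starts between 0 and 0.006; friction 1.5 N. A steel bar 12 mm thick along y at x 0, z 48 mm, in two grey guide blocks (y 124 to 138 and 202 to 216 mm, 26 mm wide, tops at z 60).
- handle (a joint): Fold of the bolt's handle (rad) about the bolt's centre line: 0 upright, 1.57 right down (a stop), lying level towards the stand's -x. Starts between 0 and 0.3; slight friction (0.05 Nm), it stays where it is left.
- ball (a point): Centre of the red ball (22 mm diameter) at the end of the handle, 58 mm from the bolt's centre line; with bolt and handle at 0 it is at x 0, y 182, z 106 mm. Moves with both joints.
- notch (a point): Middle of the notch in the aluminium guard wall beside the bolt, at x -17, y 150, z 48 mm; 19 mm wide along y, open at the top. The wall is 6 mm thick, y 126 to 214, top z 60 mm. The handle's stem (8 mm thick) lands on the wall unless the bolt is at least about 27 mm across, where it drops into the notch.
- eyepiece: Loose brass eyepiece standing upright, 32 mm across, 50 mm tall. Origin: centre of its underside. Leave alone.
- case: Loose small wooden case, 100 x 60 x 40 mm. Origin: centre of its underside, long side along its x. Leave alone.
- driver: Loose screwdriver 150 mm long lying on the bench along its x axis. Leave alone.

How it is judged:
On the way, in this order (a step that is already met when the one before it is completed fails the run):
1. the white mark is brought to the pointer (within 0.1 rad) (value of joint wheel between -0.1 and 0.1 rad), for 0.2 s.
2. the bolt is slid across into the gap (25 mm or more) (value of joint bolt above 0.025 m), for 0.1 s.
3. the handle is folded down into the notch (1.3 rad or more) (value of joint handle above 1.3 rad), for 0.2 s.
At the end, for the whole second after the job is handed in: The mark faces the pointer within 0.08 rad, the bolt is 25 mm or more across (of 32), its handle is folded down at least 1.3 rad (of 1.57) into the notch, and all are at rest (value of joint wheel between -0.08 and 0.08 rad and value of joint bolt above 0.025 m and value of joint handle above 1.3 rad and velocity of joint wheel between -0.05 and 0.05 rad/s and velocity of joint handle between -0.1 and 0.1 rad/s and velocity of joint bolt between -0.02 and 0.02 m/s); the robot touches nothing.
It fails at once if the eyepiece is moved more than 30 mm (distance of eyepiece from where it was at the start of the episode above 0.03 m).
It fails at once if the wooden case is moved more than 30 mm (distance of case from where it was at the start of the episode above 0.03 m).
It fails at once if the screwdriver is moved more than 30 mm (distance of driver from where it was at the start of the episode above 0.03 m).
It fails at once if the eyepiece is knocked over (angle between eyepiece's own z axis and vertical above 0.6 rad).
It also fails if it takes over 64 s, if anything falls off the work surface, if the arm or the gripper's body presses on something with over 40 N, if the wrist force passes 120 N, or if a joint passes its speed limit or range.

ROBOT

A 6-joint arm with a two-finger parallel gripper is mounted at the origin on the work surface. World frame = base frame: x ahead of the robot, y to its left, z up, the work surface at z = 0. Lengths are in m, angles in rad, forces in N, time in s.
With the tool pointing down it reaches from about 0.35 to 1 m from the base axis. Payload 7.1 kg.
Tool frame: the origin (TCP) lies between the finger pads; the fingertips stand 22 mm ahead of it and the grasp point (between the pads) lies 3 mm ahead of it; x points along the fingers, y is the direction in which the jaws open and shut, and the axes are right-handed (so a half turn about x gives the same grasp; the last joint's range is limited). The gripper opens to 85 mm and grips with 20 to 120 N. Pads are 22 mm wide; open, the fingers measure 114 mm over their backs; the gripper's body (76 mm by 85 mm) begins 54 mm behind the grasp point. The pads swing forward as they close: fully open they stand 13 mm farther back than shut.
Start: joints at [-1.25, 0.423, 1.63, -0, 1.089, -0.019], TCP at [0.208, -0.589, 0.253] pointing down, gripper open.
Joint ranges: [-3, 3], [-0.9, 2.11], [0.09, 2.58], [-1.31, 4.45], [0.11, 2.69], [-2.54, 2.54]. Speed limits (rad/s): [2.39, 2.39, 3.01, 3.14, 3.14, 3.14].

INTERFACE

Orientations are given as a rotation vector (axis times angle).
In Python, from rig import manip gives the robot as it stands. The module is installed in compiled form; this text tells all that it offers. Calls block until the motion is done:
- manip.move_to(position, orientation): joint-space move of the TCP to a pose.
- manip.servo_line(position, orientation=None, rate=0.15): straight line of the TCP; orientation=None keeps the orientation; rate is the mean speed in m/s.
- manip.set_joints(angles): joint-space move.
- manip.command_gripper(opening, f_grip=None): finger opening in m; f_grip is the grip in N (None keeps the last); returns when the fingers have stopped.
- manip.hold(seconds).
- manip.solve_ik(position, orientation): joint angles nearest the present ones, or None.
- manip.camera(name): name is "side" or "top" or "wrist"; returns a dict with "image" (384x512x3 uint8, red, green, blue), "fx", "fy", "cx", "cy" (pixels), "k1" (the pictures are not rectified: a ray, as slopes to the right and down, at radius r is drawn at 1 + k1 r^2 times it, then the intrinsics apply), "cam_to_world" (4x4, takes a point from camera to world coordinates); the wrist camera has in their place "mount" (4x4, takes a point from camera to tool coordinates, whose origin is the TCP and whose axes are the tool frame's). Camera axes: x right, y down, z forward; pixel columns grow to the right and rows downward; lengths in m; the calibration is good to about 2 mm. A picture is of the moment at which its call begins: read the wrist's pose just before it. There is no depth.
A pose or a line that the arm cannot do raises manip.IKError and nothing moves.
- manip.sign_off(): hands the job in, once; it reports no verdict.
Readings, each from a call of its own:
- manip.get_time(): time.
- manip.get_joint_positions(): joint angles.
- manip.get_joint_vel(): joint speeds.
- manip.get_tau(): joint torques, N m.
- manip.get_position(): TCP position.
- manip.get_ee_rot(): TCP orientation.
- manip.get_contact_force(): force on the tool from outside, world axes, zero at the start.
- manip.get_torque(): the same for the moment, N m.
- manip.get_width(): finger opening in m.
Only numpy, scipy, OpenCV 4.12 (cv2) and the standard library are available. Lean on these libraries where they do the work, as an engineer would, in place of code of your own. Each camera call takes 0.05 s, during which the arm holds its last target. There are 200 camera calls.

## Working session

There is one attempt and no reset: what is moved stays moved. The work goes in short steps, each a Python script; the robot and the scene stay as the last script left them, time stands still between calls to the robot, and variables do not carry over. Pictures are saved under pics/ and viewed, about 8 in all and at most 12, crops included, and the job is handed in when it is done.

```bash
mkdir -p pics; ls
python3 - <<'E'
from rig import manip
import cv2,numpy as np
for n in ("top","side"):
    c=manip.camera(n); print(n,c["fx"],c["fy"],c["cx"],c["cy"],c["k1"]); print(np.round(c["cam_to_world"],4).tolist())
    cv2.imwrite(f"pics/{n}0.png",cv2.resize(c["image"][:,:,::-1],(768,576),interpolation=cv2.INTER_CUBIC)); np.savez(f"pics/{n}0.npz",**c)
print(manip.get_time(),manip.get_ee_rot())
E
```

```text
pics
top 374.0762563819143 374.0762563819143 257.3048292993406 197.38936789329 -0.004990915175793096
[[-0.0035, -0.9917, 0.1289, 0.5377], [-0.9998, 0.006, 0.019, -0.045], [-0.0197, -0.1288, -0.9915, 0.9882], [0.0, 0.0, 0.0, 1.0]]
side 444.9275575564964 444.9275575564964 249.9233764434927 198.58362712524786 -0.059738420261384116
[[-0.9481, -0.2081, 0.2404, 0.4672], [-0.318, 0.6257, -0.7123, 0.5851], [-0.0022, -0.7518, -0.6594, 0.6656], [0.0, 0.0, 0.0, 1.0]]
0.1 [ 2.03736161  0.35091361 -2.03781182]
```

View pics/top0.png

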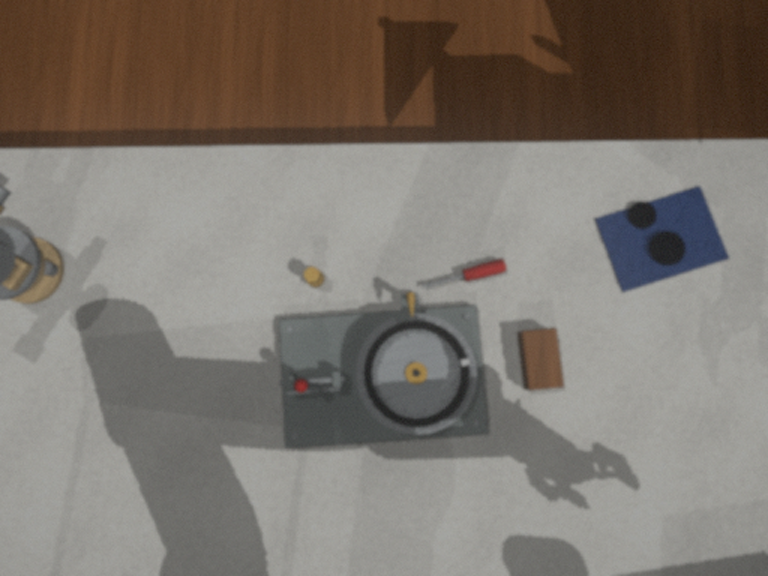

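View pics/side0.png

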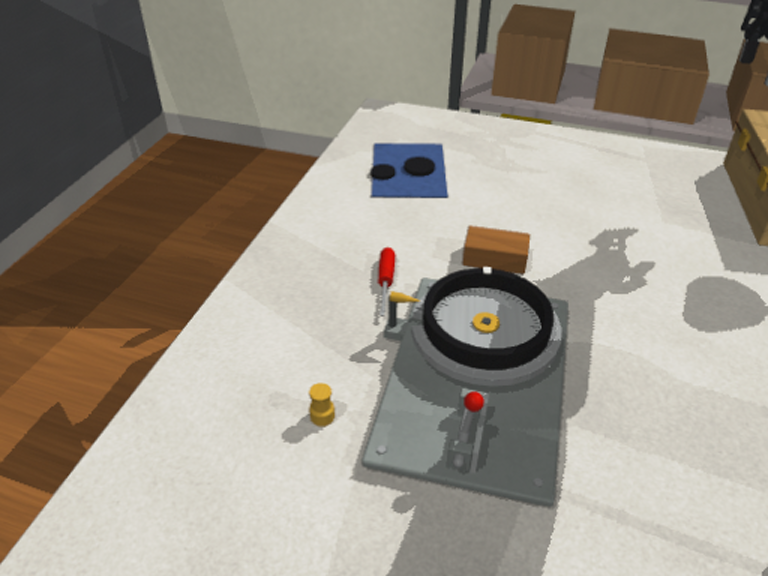

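Top view: hub (416,373), mark (465,363), ball (301,385), pointer tip about (411,315), plate corners visible. Side view: hub (486,322), mark (487,270), ball (474,402), pointer tip (418,300). Next I fit the stand's pose and the joints to these.

```bash
cat > h.py <<'E'
import numpy as np, cv2
from scipy.optimize import least_squares
from scipy.spatial.transform import Rotation as R
def proj(c,P,T=None):
    T=np.array(c["cam_to_world"]) if T is None else T
    p=(np.atleast_2d(P)-T[:3,3])@T[:3,:3]
    s=p[:,:2]/p[:,2:]; s=s*(1+c["k1"]*(s**2).sum(1,keepdims=True))
    return s*[c["fx"],c["fy"]]+[c["cx"],c["cy"]]
def w(q,P):  # stand(mm)->world
    P=np.atleast_2d(P)/1000.; c,s=np.cos(q[2]),np.sin(q[2])
    return np.c_[q[0]+c*P[:,0]-s*P[:,1],q[1]+s*P[:,0]+c*P[:,1],P[:,2]]
def mark(a): return [79*np.cos(a),79*np.sin(a),82]
def ball(b,h): return [-58*np.sin(h),182-1000*b,48+58*np.cos(h)]
E
python3 - <<'E'
from h import *
t=dict(np.load("pics/top0.npz"));s=dict(np.load("pics/side0.npz"))
def pts(q): return [[0,0,58],mark(q[3]),ball(q[4],q[5]),[91,0,74],[110,230,22],[110,-115,22],[-110,-115,22],[-110,230,22]]
ot=np.array([[416,373],[465,363],[301,385],[411,315],[275,317],[477,304],[489,434],[287,448]])/1.5
os=np.array([[486,322],[487,270],[474,402],[418,300],[363,464],[0,0],[568,298],[555,502]])/1.5
def f(q):
    P=w(q,pts(q)); a=proj(t,P)-ot; b=proj(s,P)-os; b[5]=0
    return np.r_[a,b].ravel()
r=least_squares(f,[.45,-.1,0,-1.4,.003,.15],loss="soft_l1")
print(r.x); print(np.round(f(r.x).reshape(2,8,2),1).tolist())
np.save("q.npy",r.x)
E
```

```text
[ 5.33187727e-01 -7.47546924e-02  7.36433845e-02 -1.44623226e+00
 -6.25968060e-04  8.95206765e-02]
[[[-0.5, -0.9], [-0.6, -0.9], [-0.9, -0.5], [-0.1, 0.4], [1.4, 0.7], [-0.9, -1.1], [-0.4, -1.3], [-2.1, -0.1]], [[0.3, -0.9], [0.9, -0.3], [0.6, -0.5], [1.3, 0.3], [-0.7, -2.4], [0.0, 0.0], [0.3, 0.6], [0.9, -0.6]]]
```

```bash
cat >> h.py <<'E'
def ori(a):
    x=np.array([0,0,-1.]);y=np.array([np.cos(a),np.sin(a),0]);return R.from_matrix(np.c_[x,y,np.cross(x,y)]).as_rotvec()
def wcam(manip):
    p=manip.get_position();r=manip.get_ee_rot();c=manip.camera("wrist")
    T=np.eye(4);T[:3,:3]=R.from_rotvec(r).as_matrix();T[:3,3]=p
    c["cam_to_world"]=T@np.array(c["mount"]);return c
E
python3 - <<'E'
from h import *
from rig import manip
q=np.load("q.npy");y=q[2]
for k in (0,np.pi):
  for ph in (np.pi-.72,np.pi,np.pi+.72):
    P=w(q,[79*np.cos(ph),79*np.sin(ph),80])[0]; print(k,ph,manip.solve_ik(P,ori(y+ph+k)))
for k in (0,np.pi):
  for b in ([0,182,110],[0,150,110],[-58,150,51]):
    print(manip.solve_ik(w(q,b)[0],ori(y+np.pi/2+k)))
print(manip.camera("wrist")["mount"].round(3).tolist())
M=R.from_rotvec(manip.get_ee_rot()).as_matrix();print(M.round(2).tolist())
E
```

```text
0 2.4215926535897934 None
0 3.141592653589793 None
0 3.861592653589793 [-2.91770358e-01  5.21602387e-01  2.00894344e+00 -4.44089210e-16
  6.11046827e-01  2.05617891e+00]
3.141592653589793 2.4215926535897934 [-0.08301151  0.49886348  2.06173802  0.          0.58099115  0.5633451 ]
3.141592653589793 3.141592653589793 [-0.20126927  0.49029335  2.08183217  0.          0.56946713 -0.27491266]
3.141592653589793 3.861592653589793 [-2.91770358e-01  5.21602387e-01  2.00894344e+00 -4.44089210e-16
  6.11046827e-01 -1.08541374e+00]
[ 1.80128741e-01  5.02305970e-01  1.92423979e+00 -4.44089210e-16
  7.15046898e-01 -1.46431097e+00]
[ 1.19796484e-01  4.98909487e-01  1.93118502e+00 -4.44089210e-16
  7.11498147e-01 -1.52464323e+00]
[ 1.25496576e-01  5.57773481e-01  2.06868939e+00 -4.44089210e-16
  5.15129779e-01 -1.51894313e+00]
[ 1.80128741e-01  5.02305970e-01  1.92423979e+00 -8.88178420e-16
  7.15046898e-01  1.67728168e+00]
[ 1.19796484e-01  4.98909487e-01  1.93118502e+00 -8.88178420e-16
  7.11498147e-01  1.61694943e+00]
[ 1.25496576e-01  5.57773481e-01  2.06868939e+00 -1.33226763e-15
  5.15129779e-01  1.62264952e+00]
[[0.0, -0.288, 0.958, -0.121], [1.0, 0.001, 0.0, 0.0], [-0.001, 0.958, 0.288, -0.073], [0.0, 0.0, 0.0, 1.0]]
[[-0.0, 0.33, -0.94], [0.0, -0.94, -0.33], [-1.0, -0.0, -0.0]]
```

Run:
```python
from h import *
from rig import manip
q=np.load("q.npy")
manip.move_to(w(q,[-20,80,290])[0],ori(q[2])); print(manip.get_time())
c=wcam(manip);np.savez("pics/w1.npz",**c)
cv2.imwrite("pics/w1.png",cv2.resize(c["image"][:,:,::-1],(768,576),interpolation=cv2.INTER_CUBIC))
print(c["fx"],(proj(c,w(q,[[0,0,58],mark(q[3]),ball(q[4],q[5]),[91,0,74]]))*1.5).round())
```

```text
2.5167
269.26363313338754 [[407. 332.]
 [417. 419.]
 [406. 119.]
 [508. 339.]]
```

View pics/w1.png

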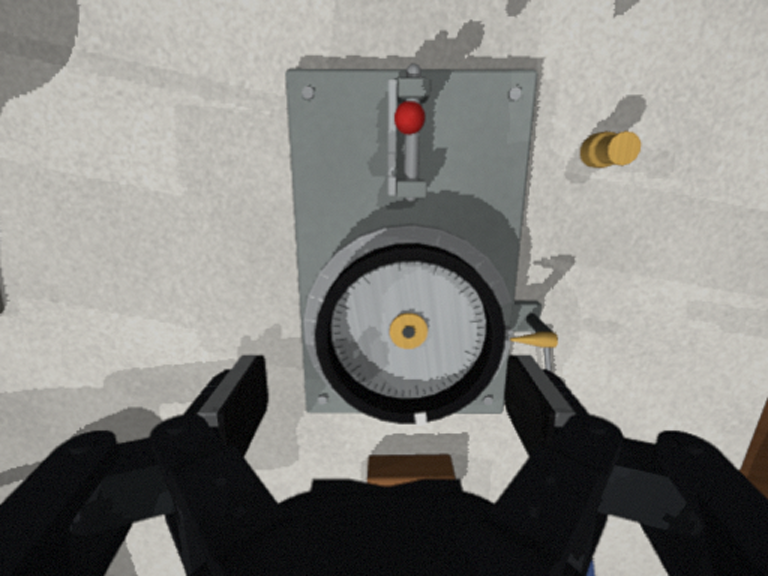

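Wrist view: hub (409,331), mark (420,416), ball (410,118), pointer tip (510,339), plate corners (287,70), (537,70), (306,412) and (503,412). All are within a few pixels of the prediction. I'll refit with all three views and then turn the wheel.

```bash
cat > turn.py <<'E'
from h import *
from rig import manip
t,s,c=[dict(np.load(f"pics/{n}.npz")) for n in("top0","side0","w1")]
def pts(q): return [[0,0,58],mark(q[3]),ball(q[4],q[5]),[91,0,74],[110,230,22],[110,-115,22],[-110,-115,22],[-110,230,22]]
O=[np.array(o)/1.5 for o in ([[416,373],[465,363],[301,385],[411,315],[275,317],[477,304],[489,434],[287,448]],
 [[486,322],[487,270],[474,402],[418,300],[363,464],[0,0],[568,298],[555,502]],
 [[409,331],[420,416],[410,118],[510,339],[537,70],[503,412],[306,412],[287,70]])]
W=[.5,.6,1]  # rough metres-per-pixel weighting
def f(q):
    P=w(q,pts(q)); e=np.array([k*(proj(v,P)-o) for k,v,o in zip(W,(t,s,c),O)]); e[1,5]=0; return e.ravel()
r=least_squares(f,np.load("q.npy"),loss="soft_l1");q=r.x
print(q.round(4));print(f(q).reshape(3,8,2)[2].round(1).tolist());np.save("q.npy",q)
E
cat > turn2.py <<'E'
from h import *
from rig import manip
import sys
q=np.load("q.npy");da=float(sys.argv[1]);p0=float(sys.argv[2])
def pose(ph,z=80): return w(q,[79*np.cos(ph),79*np.sin(ph),z])[0],ori(q[2]+ph+np.pi)
manip.command_gripper(.045)
manip.move_to(*pose(p0,120)); manip.servo_line(*pose(p0),rate=.08)
print("down",manip.get_position(),np.round(manip.get_contact_force(),1))
manip.command_gripper(0,f_grip=40)
print("w",manip.get_width(),np.round(manip.get_contact_force(),1))
n=max(1,int(np.ceil(abs(da)/.15)))
for i in range(1,n+1): manip.servo_line(*pose(p0+da*i/n),rate=.05)
F=np.round(manip.get_contact_force(),1)
manip.hold(.3);print("F",F,np.round(manip.get_contact_force(),1))
manip.command_gripper(.045);manip.servo_line(*[pose(p0+da,120)[0]],rate=.12)
print(manip.get_time())
manip.move_to(w(q,[-20,80,290])[0],ori(q[2]))
c=wcam(manip);np.savez("pics/w2.npz",**c)
cv2.imwrite(f"pics/{sys.argv[3]}.png",cv2.resize(c["image"][:,:,::-1],(768,576),interpolation=cv2.INTER_CUBIC))
print(manip.get_time(),(proj(c,w(q,[[0,0,58],mark(0),mark(.1),ball(q[4],q[5]),[0,91,54]]))*1.5).round())
E
python3 turn.py && python3 turn2.py $(python3 -c "
import numpy as np;a=-np.load('q.npy')[3];print(a,np.pi-a/2)") w2
```

```text
[ 5.345e-01 -7.390e-02  7.280e-02 -1.431e+00 -4.000e-04  7.680e-02]
[[-0.7, 0.4], [-0.2, 1.7], [-0.4, 0.0], [-0.4, -0.2], [0.7, -1.2], [0.5, 1.9], [-0.3, 1.8], [-3.0, -1.0]]
down [ 0.47150595 -0.02651026  0.08019639] [-0.6 -0.2  0.1]
w 0.01205494503095945 [-5.8 -2.2 10.6]
F [ 1.2 -7.8 -0.4] [ 0.4 -8.8 -1.4]
9.7833
10.775 [[408. 334.]
 [498. 345.]
 [499. 337.]
 [409. 120.]
 [409. 237.]]
```

View pics/w2.png

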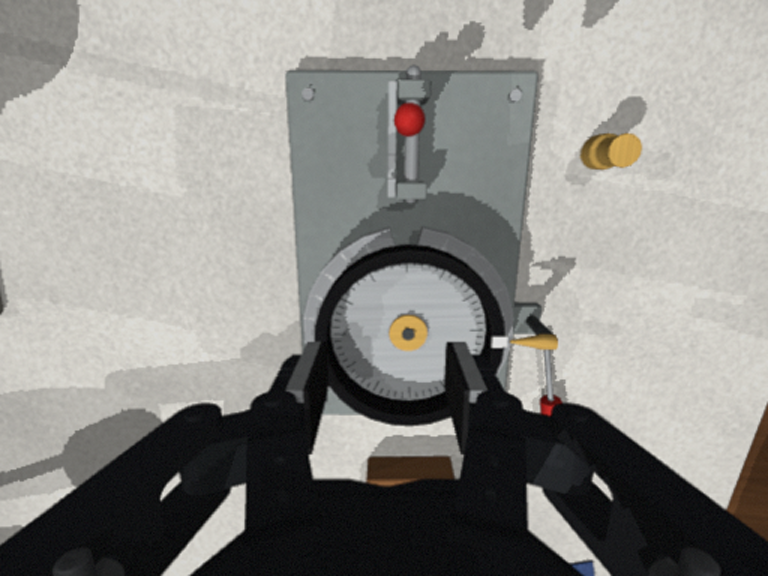

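The mark is at (499,342), level with the pointer tip (511,342). The gap is centred at about (406,232), roughly on the bolt's line (409). The misalignment is about 0.03 rad counter-clockwise, within the bolt's tolerance. The bystanders haven't moved. Next I grip the ball across y and slide the bolt.

Run:
```python
from h import *
from rig import manip
q=np.load("q.npy");o=ori(q[2]+np.pi/2)
B=lambda b,h,dz=3:w(q,np.array(ball(b,h))+[0,0,dz])[0]
h0=q[5]
manip.command_gripper(.045)
manip.move_to(B(0,h0,60),o);manip.servo_line(B(0,h0),rate=.1)
print(manip.get_position(),np.round(manip.get_contact_force(),1))
manip.command_gripper(0,f_grip=25);print("w",manip.get_width(),np.round(manip.get_contact_force(),1))
for b in (.01,.02,.027,.0322):
    manip.servo_line(B(b,h0),rate=.04);print(b,np.round(manip.get_contact_force(),1),manip.get_width())
manip.hold(.2);print(np.round(manip.get_contact_force(),1),manip.get_time())
c=manip.camera("side")
P=proj(c,B(.032,h0,0))[0];u,v=np.clip(P.astype(int),80,[432,304])
cv2.imwrite("pics/s1.png",cv2.resize(c["image"][v-80:v+80,u-80:u+80,::-1],(640,640),interpolation=cv2.INTER_CUBIC)[:600])
```

```text
[0.51708786 0.10728665 0.10907459] [-0.1  1.1  0.4]
w 0.020043578185674607 [ 0.5 -0.6  5.5]
0.01 [ 0.2 -2.   7.1] 0.020438525108427478
0.02 [-1.8 -2.   6.3] 0.019747358664834316
0.027 [-0.6 -2.2  6.9] 0.02021673081435041
0.0322 [-2.2  4.8  6.8] 0.020030758430163116
[-1.4  4.   6.9] 14.9
```

View pics/s1.png

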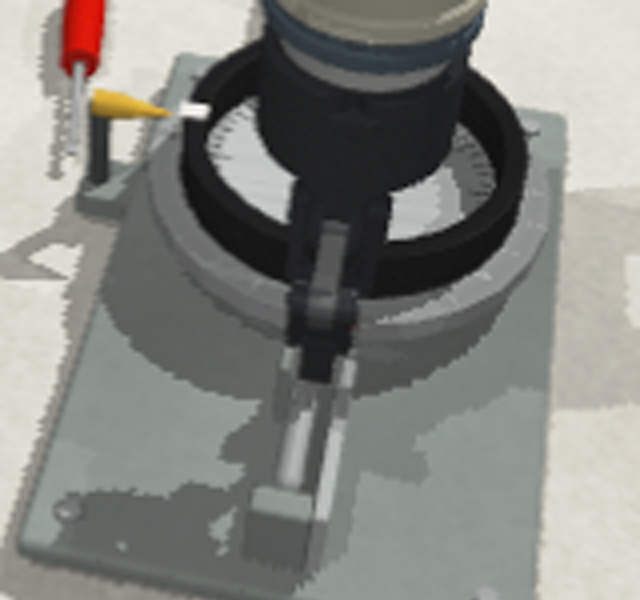

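The mark still faces the pointer with the ball held in the fingers, and the bolt's stop was felt at about 32 mm. Now I fold the handle.

Run:
```python
from h import *
from rig import manip
q=np.load("q.npy")
B=lambda b,h,dz=3:w(q,np.array(ball(b,h))+[0,0,dz])[0]
for h in np.linspace(q[5],1.56,11)[1:]:
    manip.servo_line(B(.0318,h),rate=.05)
    F=manip.get_contact_force();print(round(h,2),np.round(F,1),round(manip.get_width(),4))
    if np.linalg.norm(F)>35: print("stop");break
manip.hold(.2);print(manip.get_time(),manip.get_position(),B(.0318,h))
```

```text
0.23 [-1.2  4.5  6.3] 0.0205
0.37 [-1.1  4.9  3.1] 0.0202
0.52 [-0.5  5.6  0. ] 0.0199
0.67 [ 0.6  6.6 -0.5] 0.0202
0.82 [ 1.4  5.9 -1.6] 0.0201
0.97 [ 1.9  5.8 -1.5] 0.0202
1.12 [ 1.6  7.  -0.6] 0.0202
1.26 [0.8 6.1 0.5] 0.0204
1.41 [-0.2  7.   0.4] 0.0201
1.56 [ 0.4  6.5 -0.6] 0.0199
18.4 [0.46564161 0.07206629 0.05134778] [0.46568706 0.0716854  0.05162617]
```

Low forces all the way down, so I release, retreat and check.

Run:
```python
from h import *
from rig import manip
q=np.load("q.npy")
manip.command_gripper(.04)
p=manip.get_position();manip.servo_line(p+[0,0,.08],rate=.08)
manip.move_to(w(q,[-20,80,290])[0],ori(q[2]))
c=wcam(manip)
cv2.imwrite("pics/w3.png",cv2.resize(c["image"][:,:,::-1],(768,576),interpolation=cv2.INTER_CUBIC))
print(manip.get_time(),np.round(manip.get_contact_force(),1),(proj(c,w(q,[[0,0,58],mark(0),mark(.08),ball(.032,1.57),ball(.032,1.3),ball(.025,1.57)]))*1.5).round())
```

```text
21.2083 [-0.1 -1.  -0.6] [[407. 334.]
 [498. 345.]
 [498. 338.]
 [342. 168.]
 [343. 168.]
 [342. 159.]]
```

View pics/w3.png

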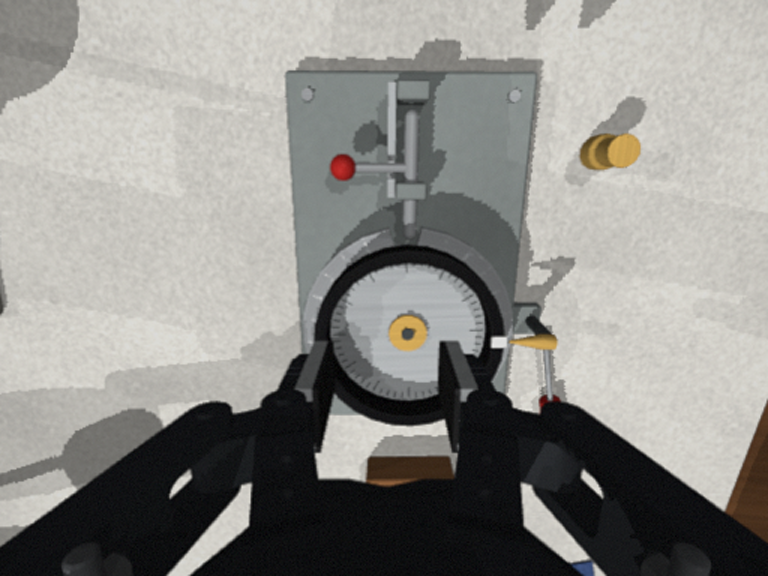

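The ball is at (342,167), where full slide and fold predict (342,168). The stem lies in the notch, the nose is in the gap, and the mark is at (499,342) facing the tip. From above, the fold angle can't be read well, so I check it numerically in the side view and then hand in.

Run:
```python
from h import *
from rig import manip
q=np.load("q.npy");c=manip.camera("side");im=c["image"].astype(int)
P=proj(c,w(q,[ball(.032,1.57),ball(.032,1.3),ball(.025,1.57),mark(0),mark(.08),mark(-.08)]));print(P.round(1).tolist())
def cen(m,p):
    yy,xx=np.nonzero(m);k=np.hypot(xx-p[0],yy-p[1])<14;return xx[k].mean(),yy[k].mean(),k.sum()
red=cen((im[...,0]>120)&(im[...,1]<60),P[0]);print(red)
x,y=P[3].astype(int);sub=im[y-8:y+9,x-8:x+9].min(2);k=sub>200
yy,xx=np.nonzero(k);print(xx.mean()+x-8,yy.mean()+y-8,k.sum())
```

```text
[[345.1, 280.7], [345.1, 274.8], [344.7, 283.8], [285.3, 198.4], [284.9, 200.5], [286.1, 196.4]]
(np.float64(345.6875), np.float64(277.1770833333333), np.int64(96))
283.125 197.375 24
```

The red mask covers only half of the ball (96 of about 200 px, the lit top), so its centre is biased upward. I redo it with a looser mask.

Run:
```python
from h import *
from rig import manip
c=manip.camera("side");im=c["image"].astype(int)
m=(im[...,0]>2*im[...,1]+15)&(im[...,0]>2*im[...,2]+15)
yy,xx=np.nonzero(m);k=np.hypot(xx-345,yy-279)<16;xx,yy=xx[k],yy[k]
print(xx.mean(),yy.mean(),k.sum(),xx.min(),xx.max(),yy.min(),yy.max())
u,v=345,279
cv2.imwrite("pics/s2.png",cv2.resize(im[v-100:v+50,u-100:u+100,::-1].astype(np.uint8),(800,600),interpolation=cv2.INTER_CUBIC))
```

```text
345.33035714285717 277.57142857142856 112 340 351 272 283
```

View pics/s2.png

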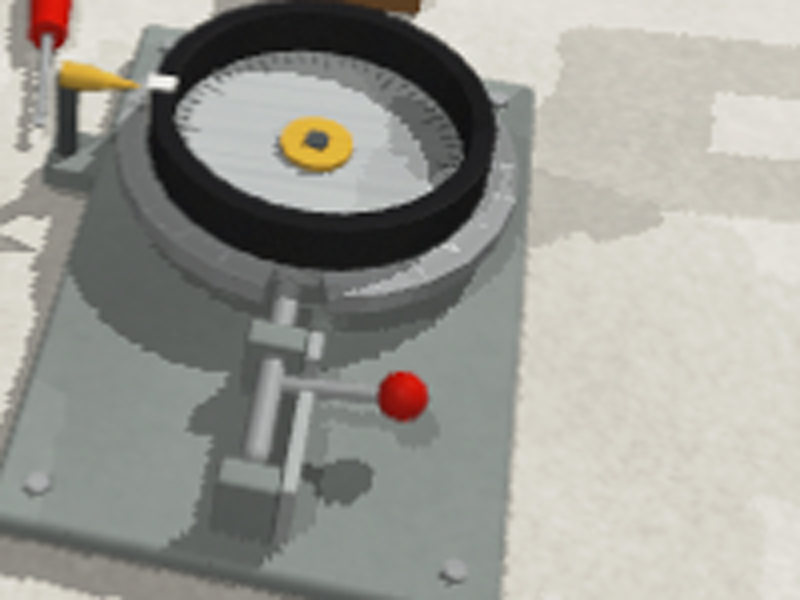

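The side view shows the stem through the notch and the ball near level. Its centre (345.3,277.6) against (345.1,280.7) predicted would mean a fold of about 1.43 to 1.5. The mark reads 1 to 2 px high in this camera too, so part of that is bias. A guarded press on the ball down to its stop gives margin.

Run:
```python
from h import *
from rig import manip
q=np.load("q.npy");o=ori(q[2]+np.pi/2)
P=lambda z:w(q,[-57,150,z])[0]
manip.command_gripper(0)
manip.move_to(P(120),o);manip.servo_line(P(88),rate=.1)
f0=manip.get_contact_force()[2]
for z in np.arange(87,74,-1.):
    manip.servo_line(P(z),rate=.03);f=manip.get_contact_force()[2]-f0;print(z,round(f,1),end="; ")
    if f>6: break
manip.servo_line(P(120),rate=.1)
manip.move_to(w(q,[-20,80,290])[0],ori(q[2]))
manip.hold(.3)
c=manip.camera("side");im=c["image"].astype(int)
m=(im[...,0]>2*im[...,1]+15)&(im[...,0]>2*im[...,2]+15)
yy,xx=np.nonzero(m);k=np.hypot(xx-345,yy-279)<16;print(xx[k].mean(),yy[k].mean(),k.sum(),manip.get_time())
c=wcam(manip);cv2.imwrite("pics/w4.png",cv2.resize(c["image"][:,:,::-1],(768,576),interpolation=cv2.INTER_CUBIC))
```

```text
87.0 -0.1; 86.0 -0.2; 85.0 0.6; 84.0 -0.4; 83.0 -0.4; 82.0 0.5; 81.0 0.5; 80.0 6.0; 344.9809523809524 280.55238095238093 105 27.7083
```

View pics/w4.png

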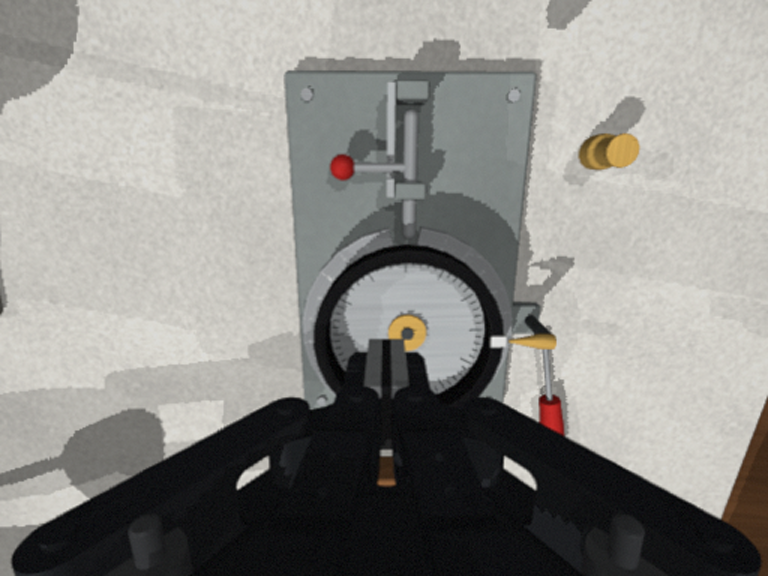

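The ball now reads (345.0,280.6) in the side view, matching the 1.57 rad prediction. The top view still shows the ball at (342,167), the nose in the gap and the mark (498,342) at the tip.

```bash
python3 -c "
from rig import manip
manip.sign_off()"
```

```text
the job is handed in; nothing more can be done
```

The circle is locked for transport and the job is handed in, at about 28 s of the 64 s allowed. `sign_off()` gives no verdict, so what follows rests on my own checks.

- **Wheel:** I gripped the rim and turned it about 1.43 rad. The mark ends level with the pointer tip. Against the fitted stand it reads about 0.03 rad counter-clockwise, inside the 0.08 limit; the side view differed from this by 1–2 px.
- **Bolt:** I slid it by the ball until the stop was felt at about 32 mm. The last wrist picture shows the nose in the gap and the ball within a pixel of its full-slide position.
- **Handle:** After the first fold the side view suggested only about 1.43–1.5 rad. A guarded press of about 6 N took it down to its stop. The ball then read (345.0, 280.6) against (345.1, 280.7) predicted for 1.57 rad.
- **Surroundings:** The gripper was clear of everything at hand-in. In the wrist pictures the eyepiece stays in place. The screwdriver and case were only partly in view, so I saw no sign they moved but did not measure them.

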